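# Snap the lid onto the carrot pot and hold it home

### The job

Close the steel pot of cooked carrots: set the blue lid, knob up, centred and level on the pot's neck, then press it straight down until it clicks, and keep pressing past the click until the lid is fully home on the rim. The seal under the lid pushes back, so finish while still pressing the lid fully home with the fingers; do not let go. Leave the shaker, the soap pump and the stack of plates where they are.

Things in the scene. Friction and masses are not known exactly. Their poses are not given: they have to be found in the camera images.
- lid_knob (a point): Centre of the black knob on the blue round plastic lid (104 mm wide, 26 mm high without knob, about 120 g, loose, at first lying knob up on the work surface). The knob is an upright cylinder, 28 mm in diameter, 40 mm tall; this point is half-way up it, 20 mm above the lid's flat top and 46 mm above the lid's lower edge. z is the lid's axis.
- lid_seat (a point): Centre of the underside of the same lid's top plate, the face that lands on the pot's rim; 25.5 mm below lid_knob on the lid's axis (z up). A skirt reaches 20.5 mm below this point; the inward lip at its lower edge is 92 mm in inside diameter and 3 mm high.
- pot_rim (a point): Centre of the steel pot's mouth, level with its rim, 110 mm above the work surface. The pot stands fast and cannot be shifted; its body, with a blue band, is 116 mm in diameter, the neck 88 mm over its top 34 mm, tapering to 83 mm at the rim. When the lid is fully home on the hard rim, lid_seat coincides with this point.
- catch_mid (a point): Point on the pot's axis, 10 mm below pot_rim, level with six sprung brass balls that stand 4.5 mm proud of the neck. The lid set on loosely rests on them, lid_seat about 15 mm above pot_rim. A push of 7 to 12 N slips its lip over them: after some 5 mm it clicks and the lid is drawn down; below 5 mm the push rises again as the seal is squeezed.
- seal (a joint): Squeeze in m of the red springy seal ring in the pot's mouth: 0 free (its top 5 mm above the rim), 0.005 when the lid is fully home. It pushes up with 2 N plus 2 N per mm, about 12 N at home. A clicked lid that is let go springs back up about 3 mm, held by the balls, with the seal at about 0.002.
- shaker: Steel salt shaker, 44 mm in diameter, 86 mm tall; origin at the centre of its underside. To be left alone.
- soap: Light blue soap bottle with pump, 64 mm in diameter, 173 mm tall; origin at the centre of its underside. To be left alone.
- plates: Stack of white side plates, 170 mm in diameter, about 50 mm high; origin at the centre of its underside. To be left alone.
Mind the look-alikes: they are no part of the job. Of the things like the part that bears lid_knob, leave any that is turquoise or white; of the rest the smaller one is meant.

How it is judged:
By the outcome, as a careful person would: the job done as asked, in the order asked, and still so for the second after the job is handed in, while the arm keeps its last pose, push and grip.
It also fails if it takes over 38 s, if anything falls off the work surface, if the arm or the gripper's body presses on something with over 40 N, if the wrist force passes 120 N, or if a joint passes its speed limit or range.

### The arm

A 6-joint arm with a two-finger parallel gripper is mounted at the origin on the work surface. World frame = base frame: x ahead of the robot, y to its left, z up, the work surface at z = 0. Lengths are in m, angles in rad, forces in N, time in s.
With the tool pointing down it reaches from about 0.35 to 0.775 m from the base axis. Payload 5.5 kg.
Tool frame: the origin (TCP) lies midway between the tips of the shut fingers; the grasp point (between the pads) lies 19 mm behind it (env.tcp_to_grasp is the distance from the TCP to the grasp point, in m); z points along the fingers, y is the direction in which the jaws open and shut (so a half turn about z gives the same grasp; the last joint's range is limited). The gripper opens to 85 mm and grips with 20 to 120 N. Pads are 22 mm wide; open, the fingers measure 114 mm over their backs; the gripper's body (76 mm by 85 mm) begins 54 mm behind the grasp point. The pads swing forward as they close: fully open they stand 13 mm farther back than shut.
Start: joints at [-1.394, 0.313, 0.046, 1.304, 0, 1.431], TCP at [0.179, -0.546, 0.208] pointing down, gripper open.
Joint ranges: [-2.76, 2.76], [-0.86, 1.69], [-1.03, 1.26], [-2.2, 2.34], [-1.47, 1.5], [-3.14, 3.14]. Speed limits (rad/s): [2.57, 2.57, 3.14, 3.14, 3.14, 3.14].

### API

Orientations are given as a unit quaternion [w, x, y, z].
In Python, from workcell import get_state, viewer, hand_in, finder, env gives the robot as it stands.
- The arm moves only by the tool arm_command, never from a script. Its argument "motion" is a list of rows, each an object of numbers: "x", "y", "z": the shift along the tool's x, y, z in mm; "rx", "ry", "rz": the turn, a rotation vector about the tool's x, y, z in degrees; "hand": the closure, from -1 (fully open) to 1 (shut). A call has 1 to 10 rows; each row is the pose to reach, as a shift and turn from the pose commanded when the call began, along the tool's axes at that moment; what a row does not reach only later rows make up. A row lasts 1/8 s, in which the tool goes at most 62.5 mm and 10.7 degrees, less where a joint would pass 70% of its speed; a pose out of reach is approached as far as the arm can. A call with a gripper value outside its range is refused whole. The fingers move at their own pace and stop on an object; "force" is the grip in N (left out, the last holds). Time passes only in rows, so rows that repeat a pose let the fingers close. It gives the time, the measured TCP pose, the force and the opening at its end, in the units of the state.
- get_state(): the state, without advancing time (a new reading comes with each control period).
- viewer.read_camera(name): name is "scene" or "top" or "wrist"; returns a dict with "image" (420x560x3 uint8, red, green, blue), "z_map" (420x560 float32, m along the optical axis (not along the pixel's ray), 0 where there is no reading), "intrinsics" (3x3 intrinsics, pixels), "rvec" (rotation vector, rad) and "tvec" (3), from world to camera coordinates, as OpenCV has them. Camera axes: x right, y down, z forward; pixel columns grow to the right and rows downward; lengths in m; the calibration is good to about 2 mm. A picture is of the moment at which its call begins.
- hand_in(): hands the job in, once; it reports no verdict.
Trained networks look in a picture, given as the dict that the camera call returned (one of the last four; its "shot" number tells which), for a name from the list of things; names that differ only in an ending like _2 or _b are one class to them, and where a whole thing is asked for, a point or a joint stands for the part that bears it (a point fixed in the world has none). Each returns a list of dicts, best first, with "score" (0 to 1); they miss things now and then, are a little off and sometimes report something else, mostly with a low value. They report only what shows in the picture. A call takes as long as a camera call. They do not tell look-alikes from the thing itself.
- finder.find_in(picture, query): "at" ([column, row] in pixels, amid what is visible of it).
- finder.masks_of(picture, query): "region" (420x560 bool, what is visible of it) and "at" ([column, row] in pixels, amid what is visible of it).
The state is a dict: "clock": time; "joint_pos": joint angles; "qvel": joint speeds; "tau": joint torques, N m; "tcp_pos": TCP position; "orientation": TCP orientation; "wrist_force": force on the tool from outside, world axes, zero at the start; "ft_torque": the same for the moment, N m; "finger_gap": finger opening in m.
Only numpy, scipy, OpenCV 4.12 (cv2) and the standard library are available. Lean on these libraries where they do the work, as an engineer would, in place of code of your own. Each camera call takes 0.05 s, during which the arm holds its last target.

## Working session

There is one attempt and no reset: what is moved stays moved. The work goes in short steps, Python scripts to look and compute and a tool call to move; the robot and the scene stay as the last step left them, time stands still between calls to the robot, and variables do not carry over. Pictures are saved under pics/ and viewed, and the job is handed in when it is done.

Besides the shell and the picture viewer there is one more tool, called as name([rows], argument=value, ...), one row to a line, values as JSON. arm_command: Moves the arm, as the interface text tells. Its arguments: {"type":"object","properties":{"motion":{"type":"array","items":{"type":"object","properties":{"x":{"type":"number"},"y":{"type":"number"},"z":{"type":"number"},"rx":{"type":"number"},"ry":{"type":"number"},"rz":{"type":"number"},"hand":{"type":"number"}}}},"force":{"type":"number"}},"required":["motion"]}

```bash
mkdir -p pics; ls; cat > h.py <<'E'
import numpy as np, cv2
from workcell import get_state, viewer, hand_in, finder, env
def save(p,n): cv2.imwrite('pics/'+n+'.png', p['image'][:,:,::-1])
def world(p):
    K=np.array(p['intrinsics']);z=p['z_map'];h,w=z.shape
    u,v=np.meshgrid(np.arange(w),np.arange(h))
    c=np.stack([(u-K[0,2])/K[0,0]*z,(v-K[1,2])/K[1,1]*z,z],-1)
    R=cv2.Rodrigues(np.array(p['rvec'],float))[0]
    W=(c-np.array(p['tvec']).reshape(3))@R
    W[z==0]=np.nan
    return W
E
python3 - <<'E'
from h import *
np.set_printoptions(precision=4,suppress=True)
for n in ['scene','top']:
    p=viewer.read_camera(n);save(p,n+'0')
    W=world(p); np.savez('/tmp/'+n,W=W,im=p['image'])
    for q in ['lid_knob','pot_rim','shaker','soap','plates']:
        for r in finder.masks_of(p,q)[:4]:
            P=W[r['region']];P=P[~np.isnan(P[:,0])]
            print(n,q,round(r['score'],2),r['at'],r['region'].sum(), np.median(P,0) if len(P) else '', np.percentile(P,[2,98],axis=0).ravel() if len(P) else '')
s=get_state();print({k:s[k] for k in s})
E
```

```text
pics
scene lid_knob 0.83 [349.0, 174.1] 859 [0.4855 0.3557 0.0259] [0.43   0.3172 0.0037 0.5262 0.413  0.0662]
scene lid_knob 0.71 [330.2, 284.1] 3558 [0.7139 0.0209 0.0362] [ 0.6373 -0.0326  0.0051  0.7696  0.0995  0.0918]
scene lid_knob 0.59 [262.9, 173.1] 1901 [0.3261 0.1652 0.0375] [0.2401 0.1076 0.002  0.3818 0.2471 0.0959]
scene lid_knob 0.58 [308.1, 203.7] 1087 [0.4915 0.1843 0.0259] [0.4354 0.145  0.0019 0.5308 0.2424 0.0663]
scene pot_rim 0.84 [178.1, 272.0] 3459 [ 0.5072 -0.2085  0.0748] [ 0.4404 -0.2545  0.0047  0.532  -0.1526  0.1156]
scene shaker 0.84 [267.0, 233.5] 605 [0.5347 0.0069 0.0583] [ 0.5094 -0.0036  0.0034  0.5441  0.0299  0.0861]
scene soap 0.9 [397.2, 243.3] 1688 [0.7521 0.1713 0.0904] [0.7178 0.1579 0.0065 0.7764 0.2041 0.1732]
scene plates 0.81 [273.8, 364.3] 8292 [ 0.7648 -0.1828  0.0423] [ 0.6811 -0.2558  0.0202  0.8378 -0.0995  0.0498]
top lid_knob 0.97 [225.2, 305.1] 2991 [0.3091 0.1786 0.0391] [0.2389 0.1144 0.0339 0.3752 0.248  0.0977]
top lid_knob 0.61 [151.6, 237.5] 1410 [0.473  0.3637 0.0271] [0.4277 0.3192 0.0049 0.5215 0.4158 0.0678]
top lid_kno
[... 412 characters left out ...]
373  0.0894]
top soap 0.81 [218.3, 132.6] 761 [0.7269 0.1854 0.1095] [0.712  0.1607 0.0141 0.7636 0.2111 0.1762]
top plates 0.98 [361.3, 128.1] 3565 [ 0.7528 -0.1724  0.0441] [ 0.6744 -0.2495  0.0208  0.8316 -0.0948  0.0521]
{'clock': 0.6, 'joint_pos': array([-1.3936,  0.3131,  0.0461,  1.3036,  0.    ,  1.4312]), 'qvel': array([-0.0008,  0.0003, -0.0003, -0.0012,  0.0002, -0.001 ]), 'tau': array([ -0.0008, -48.0149,  29.8666,   0.0003,   0.    ,   0.    ]), 'tcp_pos': array([ 0.1791, -0.5465,  0.2085]), 'orientation': array([0.0001, 0.9875, 0.1577, 0.    ]), 'wrist_force': array([-0.1015,  0.529 , -0.379 ]), 'ft_torque': array([ 0.0024, -0.0136,  0.001 ]), 'finger_gap': 0.08538564336321777}
```

View pics/scene0.png

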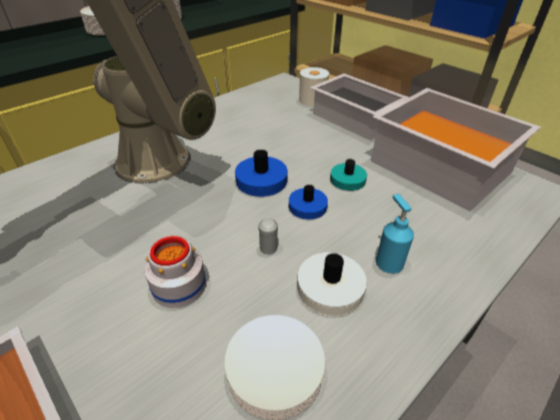

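View pics/top0.png

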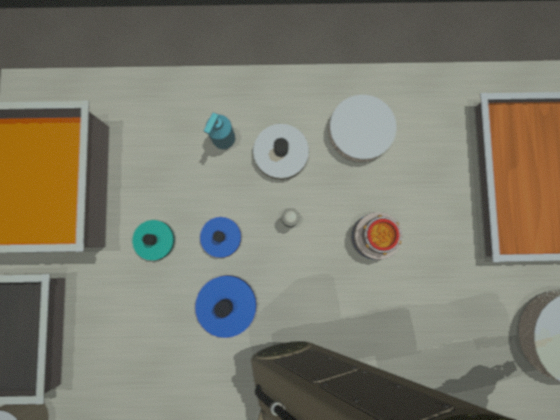

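The small blue lid, at (219,237) in top and (308,203) in scene, is the target. The larger blue lid, the turquoise one and the white one are decoys. The pot is at (375,237) in top, with the shaker between it and the lid. Next I'll measure both precisely.

```bash
python3 - <<'E'
from h import *
from scipy.optimize import least_squares
np.set_printoptions(precision=4,suppress=True)
def fit(P,r=None):
    x0=P.mean(0)
    if r: return least_squares(lambda c:np.hypot(*(P-c).T)-r,x0,loss='soft_l1',f_scale=.002).x
    return least_squares(lambda c:np.hypot(*(P-c[:2]).T)-c[2],[*x0,.05],loss='soft_l1',f_scale=.002).x
for n in ['scene','top']:
    d=np.load('/tmp/'+n+'.npz');W=d['W'];im=d['im']
    hsv=cv2.cvtColor(im,cv2.COLOR_RGB2HSV)
    def near(c,r): return np.hypot(W[...,0]-c[0],W[...,1]-c[1])<r
    lid=near((.479,.195),.062)
    for nm,a,b in [('lidtop',.022,.031),('knobtop',.061,.071)]:
        m=lid&(W[...,2]>a)&(W[...,2]<b);P=W[m]
        c,_=cv2.minEnclosingCircle((P[:,:2]*1000).astype(np.float32)),0
        print(n,nm,m.sum(),P.mean(0),'mec',c, 'mid',(np.percentile(P,1,axis=0)+np.percentile(P,99,axis=0))/2)
    pot=near((.475,-.2),.075)
    red=pot&((hsv[...,0]<5)|(hsv[...,0]>174))&(hsv[...,1]>180)&(W[...,2]>.1)
    P=W[red];print(n,'red',red.sum(),P.mean(0),np.percentile(P,[1,99],axis=0).ravel(),cv2.minEnclosingCircle((P[:,:2]*1000).astype(np.float32)))
    m=pot&(W[...,2]>.070)&(W[...,2]<.081);P=W[m];print(n,'shoulder',m.sum(),cv2.minEnclosingCircle((P[:,:2]*1000).astype(np.float32)))
    m=pot&(W[...,2]>.012)&(W[...,2]<.068);P=W[m];print(n,'body',m.sum(),fit(P[:,:2],.058))
    t=W[(~lid)&(~pot)&(abs(W[...,2])<.01)&near((.48,0),.3)];print('table z',np.median(t[:,2]))
E
```

```text
scene lidtop 670 [0.4862 0.1896 0.0261] mec ((479.8847961425781, 194.55612182617188), 53.467430114746094) mid [0.4808 0.1949 0.026 ]
scene knobtop 68 [0.4816 0.1945 0.0656] mec ((482.34796142578125, 196.20193481445312), 14.729036331176758) mid [0.4809 0.1959 0.0648]
scene red 400 [ 0.4721 -0.1978  0.1122] [ 0.442  -0.2346  0.1017  0.5121 -0.1649  0.1167] ((476.9573059082031, -198.80799865722656), 36.79050827026367)
scene shoulder 557 ((476.35430908203125, -198.5330352783203), 56.6617431640625)
scene body 1009 [ 0.474  -0.1977]
table z 0.00028099805768086477
top lidtop 1139 [0.4791 0.1964 0.027 ] mec ((479.5865783691406, 196.79324340820312), 52.19425582885742) mid [0.4786 0.197  0.0268]
top knobtop 98 [0.4791 0.1966 0.0669] mec ((479.54449462890625, 196.8905487060547), 13.880853652954102) mid [0.4788 0.1967 0.0668]
top red 10 [ 0.4695 -0.1972  0.1166] [ 0.4419 -0.2279  0.1141  0.5073 -0.1655  0.1192] ((474.60400390625, -198.5679473876953), 34.034881591796875)
top shoulder 491 ((474.2080078125, -196.81248474121094), 57.67747116088867)
top body 184 [ 0.4744 -0.1976]
table z 0.0014539820309033454
```

arm_command([
  {"x":337,"y":-254,"z":-50,"rz":-71.8,"hand":-1},
  {"x":337,"y":-254,"z":-50,"rz":-71.8,"hand":-1},
  {"x":337,"y":-254,"z":-50,"rz":-71.8,"hand":-1},
  {"x":337,"y":-254,"z":-50,"rz":-71.8,"hand":-1},
  {"x":337,"y":-254,"z":-50,"rz":-71.8,"hand":-1},
  {"x":337,"y":-254,"z":-50,"rz":-71.8,"hand":-1},
  {"x":337,"y":-254,"z":-50,"rz":-71.8,"hand":-1},
  {"x":337,"y":-254,"z":-50,"rz":-71.8,"hand":-1},
  {"x":337,"y":-254,"z":-50,"rz":-71.8,"hand":-1},
  {"x":337,"y":-254,"z":-50,"rz":-71.8,"hand":-1},
])

```text
invalid input at $.motion[0]: expected keys x, y, z, rx, ry, rz, hand
```

```bash
python3 - <<'E'
from h import *
p=viewer.read_camera('wrist');save(p,'w1');np.savez('/tmp/w1',W=world(p),im=p['image'])
s=get_state();print(s['clock'],s['tcp_pos'],s['orientation'],s['joint_pos'])
W=world(p);print(np.nanmedian(W[...,2]))
print(-cv2.Rodrigues(np.array(p['rvec']))[0].T@np.array(p['tvec']).reshape(3))
E
```

```text
0.65 [ 0.17913346 -0.54643872  0.20843498] [ 6.24804386e-05  9.87479658e-01  1.57746381e-01 -7.45456062e-06] [-1.39357700e+00  3.13189511e-01  4.61142195e-02  1.30359638e+00
 -1.72570190e-05  1.43119956e+00]
0.0007775208201711041
[ 0.248829   -0.52352659  0.37406195]
```

View pics/w1.png

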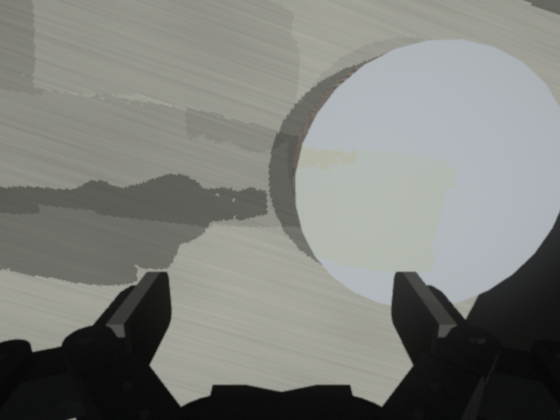

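The call was refused because every row needs all the keys. The wrist picture shows a white disc at (430,170) next to the fingers, so I'll check its height before moving over it.

```bash
python3 - <<'E'
from h import *
W=np.load('/tmp/w1.npz')['W'];print(W[170,430],W[170,310],W[60,450],W[290,400])
E
```

```text
[ 0.23330997 -0.65732026  0.06964451] [ 0.20378715 -0.56285054  0.07700199] [ 0.31346588 -0.63375915  0.07704242] [ 0.19972988 -0.58434836  0.2537248 ]
```

Its top is at z 0.077 and it lies away from the path, so the move is clear.

arm_command([
  {"x":337,"y":-254,"z":-50,"rx":0,"ry":0,"rz":-71.8,"hand":-1},
  {"x":337,"y":-254,"z":-50,"rx":0,"ry":0,"rz":-71.8,"hand":-1},
  {"x":337,"y":-254,"z":-50,"rx":0,"ry":0,"rz":-71.8,"hand":-1},
  {"x":337,"y":-254,"z":-50,"rx":0,"ry":0,"rz":-71.8,"hand":-1},
  {"x":337,"y":-254,"z":-50,"rx":0,"ry":0,"rz":-71.8,"hand":-1},
  {"x":337,"y":-254,"z":-50,"rx":0,"ry":0,"rz":-71.8,"hand":-1},
  {"x":337,"y":-254,"z":-50,"rx":0,"ry":0,"rz":-71.8,"hand":-1},
  {"x":337,"y":-254,"z":-50,"rx":0,"ry":0,"rz":-71.8,"hand":-1},
  {"x":337,"y":-254,"z":-50,"rx":0,"ry":0,"rz":-71.8,"hand":-1},
  {"x":337,"y":-254,"z":-50,"rx":0,"ry":0,"rz":-71.8,"hand":-1},
])

```text
clock: 1.9
tcp_pos: [0.4196, -0.201, 0.2582]
orientation: [-0.0, 0.708, 0.706, -0.0]
wrist_force: [-0.7, -0.1, 1.6]
finger_gap: 0.0852
```

```bash
python3 - <<'E'
from h import *
p=viewer.read_camera('wrist');save(p,'w2');np.savez('/tmp/w2',W=world(p),im=p['image'])
s=get_state();print(s['clock'],s['tcp_pos'],s['orientation'],s['joint_pos'])
print(-cv2.Rodrigues(np.array(p['rvec']))[0].T@np.array(p['tvec']).reshape(3))
E
```

```text
1.95 [ 0.41957045 -0.20110238  0.25818757] [-1.50885649e-04  7.08315311e-01  7.05896150e-01 -1.48912039e-04] [-6.19583471e-01  8.92279408e-02 -1.13164194e-01  1.36875140e+00
 -2.43336471e-04  9.54634109e-01]
[ 0.42146807 -0.1287076   0.42378754]
```

View pics/w2.png

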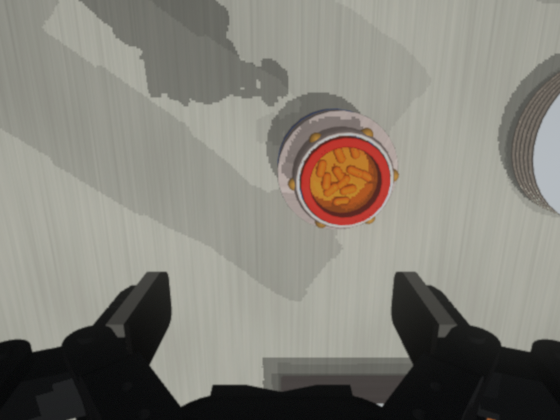

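The pot mouth is at (345,180), with its six balls visible. I'll fit the red ring, then move over the lid.

```bash
cat >> h.py <<'E'
def proj_plane(p,uv,z):
    K=np.array(p['intrinsics']);R=cv2.Rodrigues(np.array(p['rvec'],float))[0];t=np.array(p['tvec']).reshape(3)
    C=-R.T@t; d=(R.T@np.linalg.inv(K)@np.c_[np.atleast_2d(uv),np.ones(len(np.atleast_2d(uv)))].T).T
    return C+d*((z-C[2])/d[:,2])[:,None]
E
python3 - <<'E'
from h import *
np.set_printoptions(precision=4,suppress=True)
p=viewer.read_camera('wrist');W=world(p)
hsv=cv2.cvtColor(p['image'],cv2.COLOR_RGB2HSV)
red=((hsv[...,0]<5)|(hsv[...,0]>174))&(hsv[...,1]>180)&(hsv[...,2]>150)
n,l,st,ce=cv2.connectedComponentsWithStats(red.astype(np.uint8));i=1+st[1:,4].argmax();m=(l==i).astype(np.uint8)
c=max(cv2.findContours(m,cv2.RETR_EXTERNAL,cv2.CHAIN_APPROX_NONE)[0],key=len)[:,0]
print(st[i],np.nanmedian(W[m>0],0))
P=proj_plane(p,c,.115);print('red outer',cv2.minEnclosingCircle((P[:,:2]*1000).astype(np.float32)),P.mean(0))
h=W[...,2];mm=(h>.100)&(h<.121)&(np.hypot(W[...,0]-.475,W[...,1]+.198)<.05);P=W[mm];print('top',cv2.minEnclosingCircle((P[:,:2]*1000).astype(np.float32)),np.nanpercentile(P,[1,99],axis=0))
mm=(h>.072)&(h<.080)&(np.hypot(W[...,0]-.475,W[...,1]+.198)<.07);P=W[mm];print('shoulder',cv2.minEnclosingCircle((P[:,:2]*1000).astype(np.float32)))
E
```

```text
[ 302  138   87   86 1836] [ 0.4732 -0.1913  0.1149]
red outer ((474.6566162109375, -196.32847595214844), 36.75212097167969) [ 0.4747 -0.1958  0.115 ]
top ((474.4718322753906, -196.14158630371094), 48.04951477050781) [[ 0.4305 -0.2365  0.1016]
 [ 0.5174 -0.1537  0.1162]]
shoulder ((473.6141357421875, -195.7731475830078), 52.93861389160156)
```

arm_command([
  {"x":340,"y":60,"z":20,"rx":0,"ry":0,"rz":0,"hand":-1},
  {"x":340,"y":60,"z":20,"rx":0,"ry":0,"rz":0,"hand":-1},
  {"x":340,"y":60,"z":20,"rx":0,"ry":0,"rz":0,"hand":-1},
  {"x":340,"y":60,"z":20,"rx":0,"ry":0,"rz":0,"hand":-1},
  {"x":340,"y":60,"z":20,"rx":0,"ry":0,"rz":0,"hand":-1},
  {"x":340,"y":60,"z":20,"rx":0,"ry":0,"rz":0,"hand":-1},
  {"x":340,"y":60,"z":20,"rx":0,"ry":0,"rz":0,"hand":-1},
  {"x":340,"y":60,"z":20,"rx":0,"ry":0,"rz":0,"hand":-1},
  {"x":340,"y":60,"z":20,"rx":0,"ry":0,"rz":0,"hand":-1},
])

```text
clock: 3.12
tcp_pos: [0.4806, 0.1384, 0.2385]
orientation: [0.0, 0.708, 0.706, -0.0]
wrist_force: [-0.7, -0.4, -0.1]
finger_gap: 0.0851
```

```bash
python3 - <<'E'
from h import *
np.set_printoptions(precision=4,suppress=True)
p=viewer.read_camera('wrist');save(p,'w3');W=world(p)
s=get_state();print(s['clock'],s['tcp_pos'],s['orientation'],s['joint_pos'])
hsv=cv2.cvtColor(p['image'],cv2.COLOR_RGB2HSV)
h=W[...,2]
for a,b in [(.022,.031),(.06,.071)]:
    mm=(h>a)&(h<b)&(np.hypot(W[...,0]-.48,W[...,1]-.196)<.065);P=W[mm];print(mm.sum(),cv2.minEnclosingCircle((P[:,:2]*1000).astype(np.float32)),P.mean(0))
E
```

```text
3.175 [0.4806 0.1385 0.2385] [0.0002 0.7083 0.706  0.    ] [ 0.1201  0.1601 -0.079   1.3316 -0.0003  1.6941]
8303 ((479.7866516113281, 197.8761444091797), 51.943302154541016) [0.4797 0.1996 0.026 ]
790 ((479.8556823730469, 197.8387451171875), 13.845941543579102) [0.4798 0.198  0.0659]
```

View pics/w3.png

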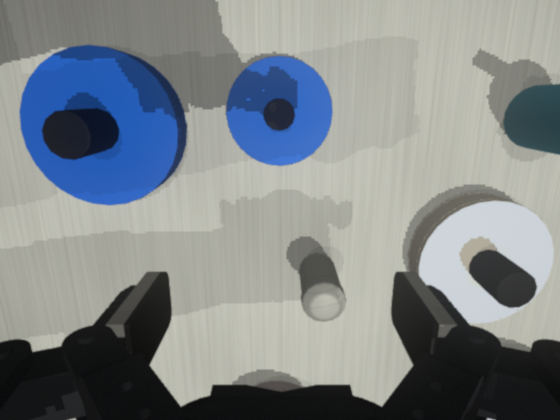

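The small blue lid is at (279,110) in the wrist view with its knob at (279,114). The shaker is at (320,295). All three cameras agree to about 2 mm, so I'm descending onto the knob.

arm_command([
  {"x":58.5,"y":-0.8,"z":0,"rx":0,"ry":0,"rz":0,"hand":-1},
  {"x":58.5,"y":-0.8,"z":50,"rx":0,"ry":0,"rz":0,"hand":-1},
  {"x":58.5,"y":-0.8,"z":100,"rx":0,"ry":0,"rz":0,"hand":-1},
  {"x":58.5,"y":-0.8,"z":140,"rx":0,"ry":0,"rz":0,"hand":-1},
  {"x":58.5,"y":-0.8,"z":170,"rx":0,"ry":0,"rz":0,"hand":-1},
  {"x":58.5,"y":-0.8,"z":190,"rx":0,"ry":0,"rz":0,"hand":-1},
  {"x":58.5,"y":-0.8,"z":207,"rx":0,"ry":0,"rz":0,"hand":-1},
  {"x":58.5,"y":-0.8,"z":207,"rx":0,"ry":0,"rz":0,"hand":-1},
])

```text
clock: 4.18
tcp_pos: [0.4788, 0.1971, 0.0304]
orientation: [-0.001, 0.708, 0.706, -0.001]
wrist_force: [-1.0, 0.0, -0.3]
finger_gap: 0.0853
```

arm_command([
  {"x":0,"y":0,"z":0,"rx":0,"ry":0,"rz":0,"hand":0},
  {"x":0,"y":0,"z":0,"rx":0,"ry":0,"rz":0,"hand":0.3},
  {"x":0,"y":0,"z":0,"rx":0,"ry":0,"rz":0,"hand":1},
  {"x":0,"y":0,"z":0,"rx":0,"ry":0,"rz":0,"hand":1},
  {"x":0,"y":0,"z":0,"rx":0,"ry":0,"rz":0,"hand":1},
  {"x":0,"y":0,"z":0,"rx":0,"ry":0,"rz":0,"hand":1},
], force=80)

```text
clock: 4.92
tcp_pos: [0.4803, 0.1985, 0.0325]
orientation: [0.001, 0.707, 0.707, 0.001]
wrist_force: [-0.8, -1.0, 6.1]
finger_gap: 0.0242
```

```bash
python3 - <<'E'
from h import *
p=viewer.read_camera('wrist');save(p,'w4')
s=get_state();print(s['clock'],s['tcp_pos'],s['wrist_force'],s['ft_torque'],s['finger_gap'])
E
```

```text
4.975 [0.48032255 0.19847586 0.03249475] [-1.35495243 -1.07712708  6.05384409] [-0.17433471  0.3817817  -0.00522539] 0.02449279607755178
```

View pics/w4.png

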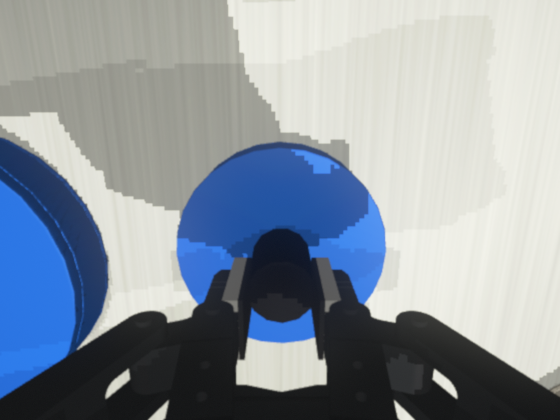

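The gap reads 24.5 mm against a 28 mm knob, and there is a 6 N upward force, so the fingertips may be touching the lid top. I'll lift a little and look.

arm_command([
  {"x":0,"y":0,"z":-10,"rx":0,"ry":0,"rz":0,"hand":1},
  {"x":0,"y":0,"z":-40,"rx":0,"ry":0,"rz":0,"hand":1},
  {"x":0,"y":0,"z":-80,"rx":0,"ry":0,"rz":0,"hand":1},
  {"x":0,"y":0,"z":-120,"rx":0,"ry":0,"rz":0,"hand":1},
  {"x":0,"y":0,"z":-140,"rx":0,"ry":0,"rz":0,"hand":1},
  {"x":0,"y":0,"z":-140,"rx":0,"ry":0,"rz":0,"hand":1},
  {"x":0,"y":0,"z":-140,"rx":0,"ry":0,"rz":0,"hand":1},
])

```text
clock: 5.85
tcp_pos: [0.4791, 0.1982, 0.1705]
orientation: [-0.0, 0.707, 0.707, -0.001]
wrist_force: [0.3, 0.4, -1.7]
finger_gap: 0.0243
```

```bash
cat > lid.py <<'E'
from h import *
import sys
np.set_printoptions(precision=4,suppress=True)
n=sys.argv[1]
s=get_state();print(s['clock'],s['tcp_pos'],s['orientation'],s['wrist_force'],s['ft_torque'],s['finger_gap'])
t=s['tcp_pos']
for cam in sys.argv[2:]:
    p=viewer.read_camera(cam);save(p,n+cam);W=world(p)
    hsv=cv2.cvtColor(p['image'],cv2.COLOR_RGB2HSV)
    b=(hsv[...,0]>100)&(hsv[...,0]<125)&(hsv[...,1]>150)&(np.hypot(W[...,0]-t[0],W[...,1]-t[1])<.075)&(W[...,2]>t[2]-.035)&(W[...,2]<t[2]+.02)
    P=W[b]
    # top face plane: robust
    zt=np.percentile(P[:,2],90); 
    Q=P[abs(P[:,2]-np.median(P[P[:,2]>zt-.01][:,2]))<.005]
    A=np.c_[Q[:,:2]-t[:2],np.ones(len(Q))]
    w=np.ones(len(Q),bool)
    for _ in range(6):
        c=np.linalg.lstsq(A[w],Q[w,2],rcond=None)[0];r=abs(Q[:,2]-A@c);w=r<.0015
    T=Q[w]
    print(cam,b.sum(),w.sum(),'tilt deg dz/dx,dz/dy',np.degrees(c[:2]),'z at tcp',c[2],'circle',cv2.minEnclosingCircle((T[:,:2]*1000).astype(np.float32)))
E
python3 lid.py w5 wrist scene top
```

```text
5.85 [0.4791 0.1982 0.1705] [-0.0003  0.7074  0.7068 -0.0006] [ 0.3491  0.4255 -1.7062] [ 0.012   0.0649 -0.001 ] 0.024345790688293237
wrist 22094 20874 tilt deg dz/dx,dz/dy [-0.1657 -0.0568] z at tcp 0.16399565325184962 circle ((480.34393310546875, 197.2679901123047), 52.12388610839844)
scene 954 547 tilt deg dz/dx,dz/dy [-0.1234  0.0439] z at tcp 0.16369771849118953 circle ((482.29742431640625, 193.1648406982422), 50.4343147277832)
top 684 434 tilt deg dz/dx,dz/dy [0.0745 0.3833] z at tcp 0.16482289273343959 circle ((478.4964599609375, 192.70664978027344), 48.80624008178711)
```

View pics/w5wrist.png

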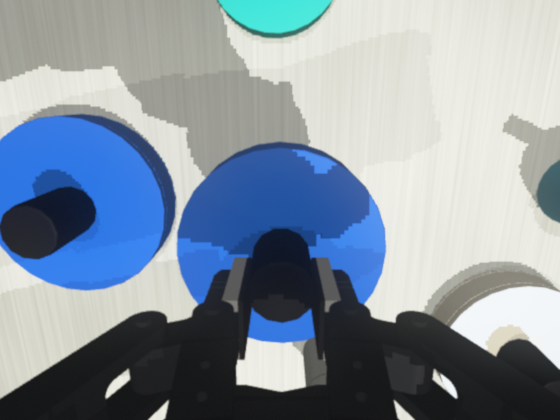

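View pics/w5scene.png

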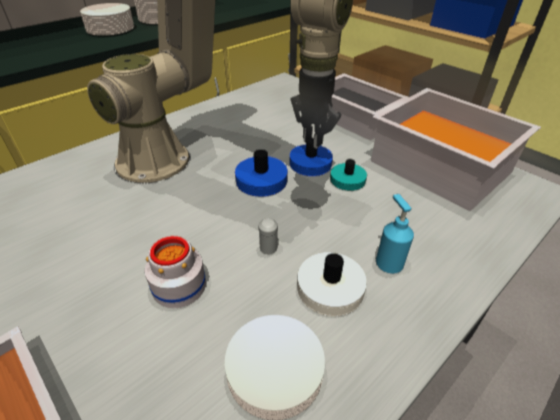

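The lid is held level, with its top about 6.5 mm below TCP, so the seat is about 12 mm below TCP. Next, carry it over the pot.

arm_command([
  {"x":-20,"y":0,"z":-10,"rx":0,"ry":0,"rz":0,"hand":1},
  {"x":-70,"y":-1,"z":-20,"rx":0,"ry":0,"rz":0,"hand":1},
  {"x":-125,"y":-2,"z":-20,"rx":0,"ry":0,"rz":0,"hand":1},
  {"x":-180,"y":-3,"z":-20,"rx":0,"ry":0,"rz":0,"hand":1},
  {"x":-235,"y":-4,"z":-20,"rx":0,"ry":0,"rz":0,"hand":1},
  {"x":-290,"y":-5,"z":-20,"rx":0,"ry":0,"rz":0,"hand":1},
  {"x":-340,"y":-5.7,"z":-20,"rx":0,"ry":0,"rz":0,"hand":1},
  {"x":-380,"y":-5.7,"z":-20,"rx":0,"ry":0,"rz":0,"hand":1},
  {"x":-393.5,"y":-5.7,"z":-20,"rx":0,"ry":0,"rz":0,"hand":1},
  {"x":-393.5,"y":-5.7,"z":-20,"rx":0,"ry":0,"rz":0,"hand":1},
])

```text
clock: 7.25
tcp_pos: [0.4733, -0.1952, 0.1906]
orientation: [-0.001, 0.708, 0.706, -0.0]
wrist_force: [0.5, 0.3, -1.3]
finger_gap: 0.0242
```

arm_command([
  {"x":0,"y":0,"z":0,"rx":0,"ry":0,"rz":0,"hand":1},
  {"x":0,"y":0,"z":0,"rx":0,"ry":0,"rz":0,"hand":1},
])

```text
clock: 7.5
tcp_pos: [0.4738, -0.1938, 0.1914]
orientation: [-0.0, 0.707, 0.707, 0.0]
wrist_force: [-0.2, 0.1, -2.0]
finger_gap: 0.0241
```

```bash
python3 lid.py w6 wrist scene
```

```text
7.5 [ 0.4738 -0.1938  0.1914] [-0.0001  0.7067  0.7075  0.    ] [-0.2115  0.0919 -2.0086] [ 0.0076 -0.03   -0.0252] 0.024069737392811267
wrist 22002 20751 tilt deg dz/dx,dz/dy [-0.1043  0.0066] z at tcp 0.18497646022981806 circle ((475.34991455078125, -194.4486083984375), 51.92574691772461)
scene 1812 1213 tilt deg dz/dx,dz/dy [-0.0063  0.0476] z at tcp 0.18508656074720223 circle ((476.3418884277344, -196.6371307373047), 51.30000686645508)
```

View pics/w6wrist.png

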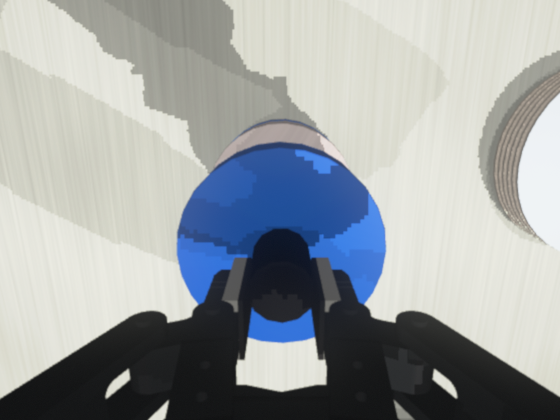

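View pics/w6scene.png

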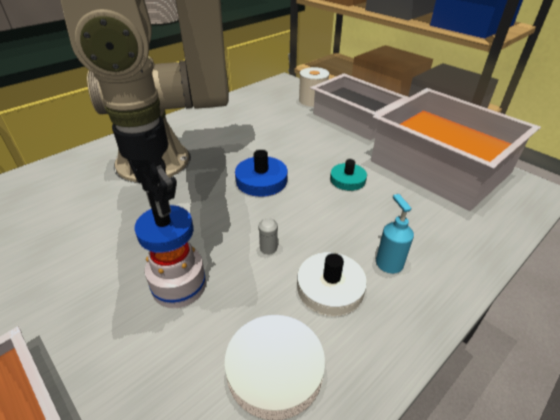

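The lid sits above the pot, pot visible at (281,140) behind it. Both cameras say it needs about -1.9 mm in y. I'll correct that and go down to just above the balls.

arm_command([
  {"x":-1.9,"y":-0.3,"z":0,"rx":0,"ry":0,"rz":0,"hand":1},
  {"x":-1.9,"y":-0.3,"z":15,"rx":0,"ry":0,"rz":0,"hand":1},
  {"x":-1.9,"y":-0.3,"z":30,"rx":0,"ry":0,"rz":0,"hand":1},
  {"x":-1.9,"y":-0.3,"z":42,"rx":0,"ry":0,"rz":0,"hand":1},
  {"x":-1.9,"y":-0.3,"z":48,"rx":0,"ry":0,"rz":0,"hand":1},
  {"x":-1.9,"y":-0.3,"z":48,"rx":0,"ry":0,"rz":0,"hand":1},
  {"x":-1.9,"y":-0.3,"z":48,"rx":0,"ry":0,"rz":0,"hand":1},
])

```text
clock: 8.48
tcp_pos: [0.4738, -0.1973, 0.1438]
orientation: [0.0, 0.707, 0.707, 0.0]
wrist_force: [-0.1, -0.8, -0.4]
finger_gap: 0.0239
```

```bash
python3 lid.py w7 wrist scene
```

```text
8.475 [ 0.4738 -0.1973  0.1438] [0.0004 0.7074 0.7068 0.0001] [-0.0518 -0.8385 -0.3626] [ 0.0059 -0.0228  0.0285] 0.023913128119799367
wrist 22058 20824 tilt deg dz/dx,dz/dy [-0.0619 -0.0546] z at tcp 0.13732001713410202 circle ((475.0254821777344, -197.89913940429688), 51.811065673828125)
scene 1709 1131 tilt deg dz/dx,dz/dy [ 0.1494 -0.2279] z at tcp 0.1374642351630978 circle ((476.1882019042969, -199.90997314453125), 51.385921478271484)
```

View pics/w7scene.png

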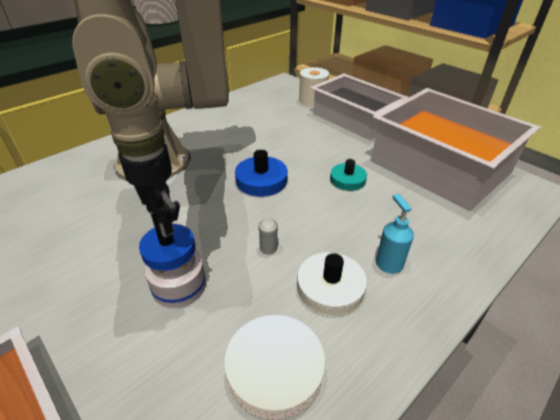

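It overshot by about 1.5 mm in y, so I'm nudging back and letting it settle.

arm_command([
  {"x":1.5,"y":-0.2,"z":0,"rx":0,"ry":0,"rz":0,"hand":1},
  {"x":1.5,"y":-0.2,"z":0,"rx":0,"ry":0,"rz":0,"hand":1},
  {"x":1.5,"y":-0.2,"z":0,"rx":0,"ry":0,"rz":0,"hand":1},
])

```text
clock: 8.95
tcp_pos: [0.4733, -0.1955, 0.1435]
orientation: [0.0, 0.707, 0.707, 0.0]
wrist_force: [0.5, 0.4, -1.8]
finger_gap: 0.0245
```

```bash
python3 lid.py w8 wrist scene; python3 lid.py w8b wrist
```

```text
8.95 [ 0.4733 -0.1955  0.1435] [0.0001 0.7074 0.7068 0.    ] [ 0.4545  0.4326 -1.8452] [ 0.0081 -0.0773 -0.0017] 0.024508055911422546
wrist 22041 20778 tilt deg dz/dx,dz/dy [-0.0864 -0.0322] z at tcp 0.13703982555271454 circle ((474.5891418457031, -196.1735382080078), 51.84617614746094)
scene 1709 1127 tilt deg dz/dx,dz/dy [-0.0299  0.0431] z at tcp 0.13707429675907706 circle ((476.42913818359375, -198.5103302001953), 51.19367599487305)
9.05 [ 0.4732 -0.1956  0.1434] [ 0.0001  0.7074  0.7068 -0.    ] [-0.1851  1.1711 -1.2208] [-0.0132 -0.0529 -0.0363] 0.024055996548850333
wrist 22075 20813 tilt deg dz/dx,dz/dy [-0.0788 -0.0118] z at tcp 0.13696776134740077 circle ((474.9025573730469, -196.3084259033203), 51.94740676879883)
```

It's now centred to within about 0.3 mm in both cameras. The seat is at z≈0.1315, so home is 21.5 mm lower. I'm pressing down in slow steps.

arm_command([
  {"x":0,"y":0,"z":3,"rx":0,"ry":0,"rz":0,"hand":1},
  {"x":0,"y":0,"z":5,"rx":0,"ry":0,"rz":0,"hand":1},
  {"x":0,"y":0,"z":7,"rx":0,"ry":0,"rz":0,"hand":1},
  {"x":0,"y":0,"z":8,"rx":0,"ry":0,"rz":0,"hand":1},
  {"x":0,"y":0,"z":8,"rx":0,"ry":0,"rz":0,"hand":1},
])

```text
clock: 9.72
tcp_pos: [0.4735, -0.1957, 0.1356]
orientation: [0.0, 0.707, 0.707, 0.0]
wrist_force: [0.1, -0.4, 0.9]
finger_gap: 0.0244
```

```bash
python3 lid.py w9 wrist
```

```text
9.725 [ 0.4735 -0.1957  0.1356] [0.0004 0.7074 0.7068 0.0001] [ 0.1165 -0.4442  0.9459] [-0.0154 -0.2446  0.0482] 0.02436735990808944
wrist 22040 20811 tilt deg dz/dx,dz/dy [ 0.0096 -0.1072] z at tcp 0.1291886711438611 circle ((474.6673278808594, -196.43795776367188), 51.880794525146484)
```

arm_command([
  {"x":0,"y":0,"z":1,"rx":0,"ry":0,"rz":0,"hand":1},
  {"x":0,"y":0,"z":2,"rx":0,"ry":0,"rz":0,"hand":1},
  {"x":0,"y":0,"z":3,"rx":0,"ry":0,"rz":0,"hand":1},
  {"x":0,"y":0,"z":3,"rx":0,"ry":0,"rz":0,"hand":1},
])

```text
clock: 10.28
tcp_pos: [0.4733, -0.1955, 0.1322]
orientation: [0.0, 0.707, 0.707, 0.0]
wrist_force: [0.3, -0.4, 1.1]
finger_gap: 0.0245
```

```bash
python3 lid.py w10 wrist
```

```text
10.275 [ 0.4733 -0.1955  0.1322] [0.     0.7074 0.7068 0.    ] [ 0.2611 -0.4398  1.1164] [-0.0008 -0.2125  0.1349] 0.02448423239456384
wrist 22026 20794 tilt deg dz/dx,dz/dy [-0.0141 -0.278 ] z at tcp 0.12580365384011113 circle ((474.79791259765625, -196.43234252929688), 51.952484130859375)
```

arm_command([
  {"x":0,"y":0,"z":1,"rx":0,"ry":0,"rz":0,"hand":1},
  {"x":0,"y":0,"z":2,"rx":0,"ry":0,"rz":0,"hand":1},
  {"x":0,"y":0,"z":2,"rx":0,"ry":0,"rz":0,"hand":1},
])

```text
clock: 10.7
tcp_pos: [0.473, -0.1953, 0.1298]
orientation: [-0.0, 0.707, 0.707, -0.0]
wrist_force: [1.5, -0.4, -2.8]
finger_gap: 0.0243
```

```bash
python3 lid.py w11 wrist scene
```

```text
10.7 [ 0.473  -0.1953  0.1298] [-0.0005  0.7074  0.7068 -0.0001] [ 1.5029 -0.3811 -2.8145] [-0.1461 -0.3646  0.0331] 0.024254289076397807
wrist 22034 20791 tilt deg dz/dx,dz/dy [-0.0649 -0.3239] z at tcp 0.12329889263028475 circle ((474.2607727050781, -196.3105926513672), 51.97954559326172)
scene 1667 1093 tilt deg dz/dx,dz/dy [ 0.0386 -0.3784] z at tcp 0.12338764049834268 circle ((476.3626403808594, -198.52618408203125), 51.11750030517578)
```

View pics/w11scene.png

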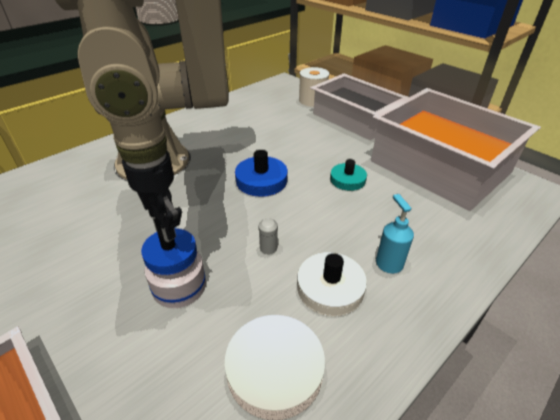

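The force has turned negative, meaning the lid is being drawn down past the balls, so it has clicked. I'll keep pressing.

arm_command([
  {"x":0,"y":0,"z":1.5,"rx":0,"ry":0,"rz":0,"hand":1},
  {"x":0,"y":0,"z":3,"rx":0,"ry":0,"rz":0,"hand":1},
  {"x":0,"y":0,"z":4.5,"rx":0,"ry":0,"rz":0,"hand":1},
  {"x":0,"y":0,"z":6,"rx":0,"ry":0,"rz":0,"hand":1},
  {"x":0,"y":0,"z":6,"rx":0,"ry":0,"rz":0,"hand":1},
])

```text
clock: 11.42
tcp_pos: [0.4733, -0.1957, 0.125]
orientation: [0.0, 0.707, 0.707, -0.0]
wrist_force: [-0.2, -0.7, 4.4]
finger_gap: 0.0244
```

```bash
python3 lid.py w12 wrist scene
```

```text
11.425 [ 0.4733 -0.1957  0.125 ] [ 0.0004  0.7074  0.7068 -0.    ] [-0.1897 -0.7254  4.4167] [-0.0221  0.2671  0.0813] 0.024415300028465075
wrist 22085 20833 tilt deg dz/dx,dz/dy [-0.057  -0.0114] z at tcp 0.11854380911192672 circle ((474.80560302734375, -196.43588256835938), 51.90970993041992)
scene 1655 1083 tilt deg dz/dx,dz/dy [-0.0305 -0.035 ] z at tcp 0.11854836999506466 circle ((476.5011291503906, -198.6293487548828), 51.50455856323242)
```

The push is about 6 N net with roughly 3 mm to go, which matches the seal model. Pressing on to the hard stop.

arm_command([
  {"x":0,"y":0,"z":1.5,"rx":0,"ry":0,"rz":0,"hand":1},
  {"x":0,"y":0,"z":3,"rx":0,"ry":0,"rz":0,"hand":1},
  {"x":0,"y":0,"z":4,"rx":0,"ry":0,"rz":0,"hand":1},
  {"x":0,"y":0,"z":4,"rx":0,"ry":0,"rz":0,"hand":1},
  {"x":0,"y":0,"z":4,"rx":0,"ry":0,"rz":0,"hand":1},
])

```text
clock: 12.15
tcp_pos: [0.4734, -0.1958, 0.1219]
orientation: [0.001, 0.707, 0.707, -0.0]
wrist_force: [-3.5, 0.8, 12.0]
finger_gap: 0.0247
```

```bash
python3 lid.py w13 wrist scene
```

```text
12.15 [ 0.4734 -0.1958  0.1219] [ 0.0008  0.7074  0.7068 -0.0001] [-3.5131  0.7593 11.9656] [0.2104 0.7706 0.0566] 0.024739921553311787
wrist 22067 20842 tilt deg dz/dx,dz/dy [-0.0708  0.0129] z at tcp 0.11551317200905865 circle ((474.49346923828125, -196.39010620117188), 51.91791915893555)
scene 1658 1109 tilt deg dz/dx,dz/dy [-0.1346  0.1146] z at tcp 0.1156164973605101 circle ((476.5743408203125, -198.7889404296875), 51.003273010253906)
```

The lid top is at 0.1155, which is nominally home, with about 13.5 N net. I'll press a little more to confirm the hard stop and leave some margin.

arm_command([
  {"x":0,"y":0,"z":1.5,"rx":0,"ry":0,"rz":0,"hand":1},
  {"x":0,"y":0,"z":2.5,"rx":0,"ry":0,"rz":0,"hand":1},
  {"x":0,"y":0,"z":2.5,"rx":0,"ry":0,"rz":0,"hand":1},
  {"x":0,"y":0,"z":2.5,"rx":0,"ry":0,"rz":0,"hand":1},
])

```text
clock: 12.75
tcp_pos: [0.4735, -0.1958, 0.1217]
orientation: [0.002, 0.707, 0.707, 0.0]
wrist_force: [-8.6, 4.4, 27.8]
finger_gap: 0.0245
```

```bash
python3 lid.py w14 wrist scene
```

```text
12.75 [ 0.4735 -0.1958  0.1217] [0.0017 0.7074 0.7068 0.0001] [-8.5626  4.3964 27.8254] [0.7217 1.8632 0.0419] 0.0244908342461798
wrist 22100 20829 tilt deg dz/dx,dz/dy [-0.0787 -0.0086] z at tcp 0.11541229502305993 circle ((474.36322021484375, -196.5391387939453), 51.958683013916016)
scene 1656 1078 tilt deg dz/dx,dz/dy [-0.125  0.045] z at tcp 0.11545240226300911 circle ((475.8781433105469, -198.9825897216797), 50.99868392944336)
```

View pics/w14scene.png

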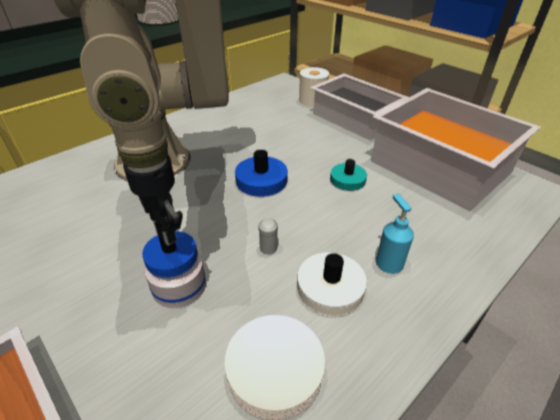

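This is the hard stop: 16 N more push moved the lid only 0.1 mm. The scene view shows the lid seated flat at (170,253) and nothing else disturbed. Handing in while pressing.

```bash
python3 - <<'E'
from h import *
print(hand_in()); s=get_state(); print(s['clock'],s['tcp_pos'],s['wrist_force'],s['finger_gap'])
E
```

```text
the job is handed in; nothing more can be done
None
the job is handed in; nothing more can be done
```

The small blue lid is on the pot, clicked and pressed fully home. I handed the job in at about 12.8 s with the fingers still gripping the knob and pressing down.

**Placing:** I gripped the lid by its knob and carried it over the shaker. I centred it on the neck to about 0.3 mm in the wrist and scene cameras, then pressed straight down in small steps.

**Last checks:**
- **Fully home:** the lid's top was at z = 0.1154–0.1155 m, against 0.1155 m expected. The last 16 N of push moved it only about 0.1 mm, so it is on the hard rim. The wrist force at hand-in was about 28 N upward.
- **Level:** the tilt was under 0.15°.
- **Nothing else moved:** in the last scene picture the shaker, soap pump, plates and look-alike lids look undisturbed.

**What didn't match:**
- **Click:** I took it from the pull turning downward and the lid then sinking towards home. The push I read on the way was only about 3 N, but I read it only at stops of 2–3 mm, so the 7–12 N peak was not seen.
- **Finger gap:** it read 24–25 mm on the 28 mm knob throughout. The grip did not slip.
- **Side load:** at the final push there was a sideways force of about 9 N in x and 4 N in y. The lid stayed within about 0.5 mm of centre.

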